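# Set the sliding hold-down on the router bed

## Task

Swing the flat steel hold-down strap home so that its slot sits round the threaded stud under the knurled nut, then screw the nut down clockwise until it bottoms out. Back the nut off a quarter turn, so the panel can still slide under the strap, and finish while still gripping the nut there with the gripper: do not let go. Leave the other things on the bed where they are.

Things in the scene. Friction and masses are not known exactly. Their poses are not given: they have to be found in the camera images.
- fixture: hold-down fixed to the bed: aluminium base plate 80 (x) by 240 (y) by 12 mm, a dark steel block at each end (tops 31 mm up), a white panel strip 170 (x) by 115 (y) mm between them (top 30 mm up). Origin: centre of its underside, z up. Strap pivot at its y = -85 mm, stud (12 mm diameter, mostly hidden by the nut) at its y = +85 mm, both at x = 0. Place and yaw vary.
- strap (a joint): angle of the strap about its upright pivot, rad: 0 when home (at its stop, straight from pivot to stud, slot round the stud), growing anticlockwise seen from above as it swings away towards the fixture's -x. Range 0 to 1.6, starts between 0.8 and 1.3, stays where it is left (about 1.5 N at the handle moves it).
- strap_handle (a point): the strap's handle: an upright black round pin 14 mm in diameter standing on the strap 65 mm from the pivot axis, its top 82 mm above the bed. This point is on the pin's axis 67 mm above the bed (15 mm below the pin's top) and turns with the strap: its y axis points along the strap away from the pivot. With the strap home the pin is 105 mm from the nut's axis.
- strap_pivot (a point): on the strap's upright pivot axis, at the strap's top face, 38 mm above the bed; a dark bolt head 22 mm in diameter stands 8 mm above it. The strap is a flat steel bar 6 mm thick, 32 mm wide, 190 mm long, whose hook-shaped far end has a slot open to the side.
- nut (a joint): angle of the knurled brass nut on its stud, rad: 0 when bottomed out (hard stop), growing as it is unscrewed (anticlockwise from above, right-hand thread). A quarter turn is 1.57. It rises 5 mm per turn (0.8 mm per rad). Starts between 2.0 and 4.2, already on the thread; the strap passes under it. Turns against about 0.06 N m and stays where it is left.
- nut_grip (a point): on the nut's axis, half way up its head; 65 mm above the bed when bottomed, higher when unscrewed. The head is a round knurled cylinder 40 mm in diameter, 26 mm tall (13 mm above and below this point), grippable at any yaw, on a 26 mm diameter, 14 mm tall neck. Turns with the nut: its x axis points to the small dark index dimple on top, 14.5 mm from the axis.
- spray_can: bystander: spray can 58 mm in diameter and 150 mm tall, standing; origin at the centre of its base.
- star: bystander: flat five-pointed star outline cut of fibreboard, about 100 mm across, 8 mm thick; origin at the centre of its underside.
- wrench: bystander: steel wrench 150 mm long lying to the right of the hold-down; origin at its middle, underside.

How it is judged:
On the way, in this order (a step that is already met when the one before it is completed fails the run):
1. the strap is home, its slot round the stud, with the nut still unscrewed (value of joint strap below 0.08 rad and value of joint nut above 0.5 rad), for 0.2 s.
2. the nut is bottomed out on the strap (value of joint each of strap, nut below 0.1 rad), for 0.2 s.
At the end, for the whole second after the job is handed in: The strap is home (within 0.1 rad), the nut stands a quarter turn back from its bottom (1.57 rad, within 0.35), is not turning, and the gripper still holds its head between the fingers (more than 3 N on it, the point between the pads within 30 mm of the middle of the head) (value of joint strap below 0.1 rad and value of joint nut between 1.22 and 1.92 rad and velocity of joint nut between -0.1 and 0.1 rad/s and contact force between the fingers and nut above 3 N and distance between the grasp point and nut_grip below 0.03 m); the arm keeps its last pose, push and grip.
It fails at once if a bystander (spray can) is shifted by more than 30 mm (distance of spray_can from where it was at the start of the episode above 0.03 m).
It fails at once if a bystander (star) is shifted by more than 30 mm (distance of star from where it was at the start of the episode above 0.03 m).
It fails at once if a bystander (wrench) is shifted by more than 30 mm (distance of wrench from where it was at the start of the episode above 0.03 m).
It also fails if it takes over 72 s, if anything falls off the work surface, if the arm or the gripper's body presses on something with over 40 N, if the wrist force passes 120 N, or if a joint passes its speed limit or range.

## Robot

A 6-joint arm with a two-finger parallel gripper is mounted at the origin on the work surface. World frame = base frame: x ahead of the robot, y to its left, z up, the work surface at z = 0. Lengths are in m, angles in rad, forces in N, time in s.
With the tool pointing down it reaches from about 0.35 to 0.725 m from the base axis. Payload 4.3 kg.
Tool frame: the origin (TCP) lies on the centre line of the jaws, within the pads' length; the fingertips stand 14 mm ahead of it and the grasp point (between the pads) lies 5 mm behind it; z points along the fingers, y is the direction in which the jaws open and shut (so a half turn about z gives the same grasp; the last joint's range is limited). The gripper opens to 85 mm and grips with 20 to 120 N. Pads are 22 mm wide; open, the fingers measure 114 mm over their backs; the gripper's body (76 mm by 85 mm) begins 54 mm behind the grasp point. The pads swing forward as they close: fully open they stand 13 mm farther back than shut.
Start: joints at [1.171, 0.377, 0.081, 1.274, 0, 1.46], TCP at [0.164, 0.551, 0.245] pointing down, gripper open.
Joint ranges: [-2.72, 2.72], [-0.84, 1.66], [-1.02, 1.22], [-1.77, 2.12], [-1.37, 1.28], [-3.14, 3.14]. Speed limits (rad/s): [2.57, 2.57, 3.14, 3.14, 3.14, 3.14].

## Interface

Orientations are given as a unit quaternion [w, x, y, z].
In Python, from workcell import bot, snapshot, get_calibration, workorder gives the robot as it stands. The module is installed in compiled form; this text tells all that it offers.
- The arm moves only by the tool send_rows, never from a script. Its argument "moves" is a list of rows, each an object of numbers: "x", "y", "z": the shift along the tool's x, y, z in mm; "wx", "wy", "wz": the turn, a rotation vector about the tool's x, y, z in degrees; "gripper": the closure, from -1 (fully open) to 1 (shut). A call has 1 to 8 rows; each row is the pose to reach, as a shift and turn from the pose measured when the call began, along the tool's axes at that moment; what a row does not reach only later rows make up. A row lasts 1/8 s, in which the tool goes at most 62.5 mm and 10.7 degrees, less where a joint would pass 70% of its speed; a pose out of reach is approached as far as the arm can. A call with a gripper value outside its range is refused whole. The fingers move at their own pace and stop on an object; the grip force is fixed at half the most. Time passes only in rows, so rows that repeat a pose let the fingers close. It gives the time, the measured TCP pose, the force and the opening at its end, in the units of the state.
- bot.state(): the state, without advancing time (a new reading comes with each control period).
- snapshot(name): name is "side" or "top"; returns (picture, depth): 384x512x3 uint8, blue, green, red; 384x512 float32, m along the optical axis (not along the pixel's ray), 0 where there is no reading.
- get_calibration(name): a dict with "intrinsics" (3x3 intrinsics, pixels), "origin" and "orientation" of the camera in the world. Camera axes: x right, y down, z forward; pixel columns grow to the right and rows downward; lengths in m; the calibration is good to about 2 mm. A picture is of the moment at which its call begins. get_calibration takes no time and is no camera call.
- workorder.hand_in(): hands the job in, once; it reports no verdict.
The state is a dict: "t": time; "qpos": joint angles; "qd": joint speeds; "effort": joint torques, N m; "position": TCP position; "ee_rot": TCP orientation; "force": force on the tool from outside, world axes, zero at the start; "ft_torque": the same for the moment, N m; "finger_gap": opening from 0.0 (shut) to 1.0 (fully open).
Only numpy, scipy, OpenCV 4.12 (cv2) and the standard library are available. Lean on these libraries where they do the work, as an engineer would, in place of code of your own. Each camera call takes 0.05 s, during which the arm holds its last target. There are 200 camera calls.

## Working session

There is one attempt and no reset: what is moved stays moved. The work goes in short steps, Python scripts to look and compute and a tool call to move; the robot and the scene stay as the last step left them, time stands still between calls to the robot, and variables do not carry over. Pictures are saved under pics/ and viewed, about 8 in all and at most 12, crops included, and the job is handed in when it is done.

Besides the shell and the picture viewer there is one more tool, called by a JSON object that holds its "api" and its "payload", one argument or row to a line. send_rows: Moves the arm, as the interface text tells. Its arguments: {"type":"object","properties":{"moves":{"type":"array"}},"required":["moves"]}

```bash
mkdir -p pics; cat > h.py <<'E'
import numpy as np, cv2
from scipy.spatial.transform import Rotation as R
from workcell import bot, snapshot, get_calibration, workorder
def rot(q): return R.from_quat([q[1],q[2],q[3],q[0]])
def world(name,depth):
    c=get_calibration(name);K=np.array(c["intrinsics"]);h,w=depth.shape
    u,v=np.meshgrid(np.arange(w),np.arange(h))
    p=np.stack([(u-K[0,2])/K[0,0]*depth,(v-K[1,2])/K[1,1]*depth,depth],-1)
    W=p@rot(c["orientation"]).as_matrix().T+np.array(c["origin"])
    W[depth==0]=np.nan
    return W
def totool(p):
    s=bot.state();return rot(s["ee_rot"]).inv().apply(np.array(p)-s["position"])*1000
E
python3 - <<'E'
from h import *
for n in("top","side"):
    im,d=snapshot(n);cv2.imwrite(f"pics/{n}0.png",im);np.save(f"{n}0.npy",d)
    print(n,get_calibration(n))
print(bot.state())
E
```

```text
top {'intrinsics': array([[407.13794165,   0.        , 262.02603407],
       [  0.        , 407.13794165, 190.4804828 ],
       [  0.        ,   0.        ,   1.        ]]), 'origin': array([ 0.36464082, -0.00613609,  1.12830459]), 'orientation': array([-0.04812371,  0.71442459, -0.69524183,  0.06261321])}
side {'intrinsics': array([[369.2703733 ,   0.        , 250.56683511],
       [  0.        , 369.2703733 , 190.32692675],
       [  0.        ,   0.        ,   1.        ]]), 'origin': array([ 0.50428309, -1.02229117,  0.65422067]), 'orientation': array([-0.49265092,  0.86998059, -0.02053133, -0.00270442])}
{'t': 0.1, 'qpos': array([1.17070901e+00, 3.78004502e-01, 7.97757963e-02, 1.27445455e+00,
       8.55732682e-06, 1.46046660e+00]), 'qd': array([-0.00215324, -0.00043007,  0.00308978,  0.00130774,  0.00079561,
        0.00018212]), 'effort': array([ 1.02547827e-03, -4.64693105e+01,  2.70582354e+01,  1.20787625e-02,
       -2.15772575e-04,  2.34845935e-06]), 'position': array([0.16407   , 0.55049069, 0.24445236]), 'ee_rot': array([-2.42315565e-04,  1.44372432e-01,  9.89522971e-01, -9.11828227e-04]), 'force': array([0.28834273, 0.6102845 , 0.22959362]), 'ft_torque': array([ 0.03350648, -0.02195681, -0.00309041]), 'finger_gap': 0.9983963440961926}
```

View pics/top0.png

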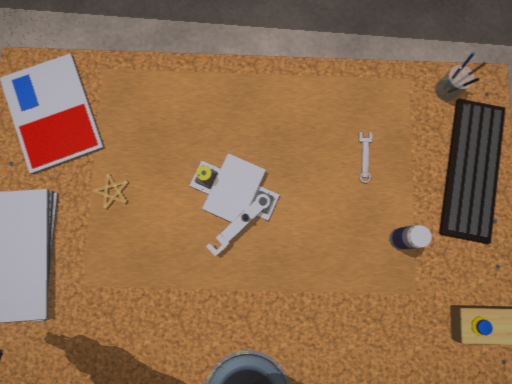

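View pics/side0.png

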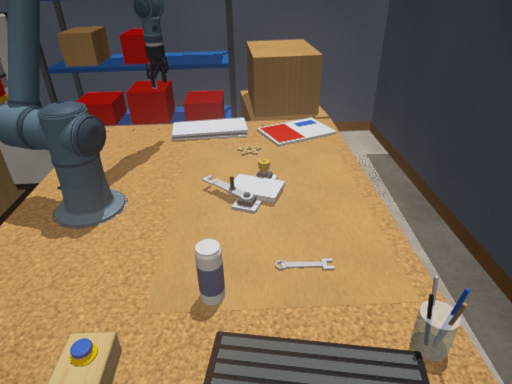

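The top view shows the nut at about (205,173), the pivot bolt at (264,201), the handle pin at (245,217) and the strap hook at (213,247). The star (112,190), wrench (365,157) and can (412,237) are well clear.

```bash
python3 - <<'E'
from h import *
im=cv2.imread("pics/top0.png");d=np.load("top0.npy");W=world("top",d)
hsv=cv2.cvtColor(im,cv2.COLOR_BGR2HSV)
for u,v in((205,173),(264,201),(245,217),(213,247),(235,185),(196,188)):print((u,v),W[v,u].round(4))
c=get_calibration("top");K=c["intrinsics"];Rm=rot(c["orientation"]).as_matrix();o=np.array(c["origin"])
def atz(u,v,z):
    r=Rm@np.array([(u-K[0,2])/K[0,0],(v-K[1,2])/K[1,1],1]);return o+r*(z-o[2])/r[2]
# nut: height mask
roi=np.zeros(d.shape,bool);roi[145:262,180:290]=1
m=roi&(W[...,2]>.062);n,l,st,ce=cv2.connectedComponentsWithStats(m.astype(np.uint8))
for i in range(1,n):
  if st[i,4]>5: print(st[i],ce[i],np.median(W[l==i],0).round(4),W[l==i].mean(0).round(4))
x=im[150:260,180:290];cv2.imwrite("pics/crop0.png",cv2.resize(x,None,fx=5,fy=5,interpolation=cv2.INTER_CUBIC))
E
```

```text
(205, 173) [0.5725 0.1248 0.0804]
(264, 201) [ 0.5074 -0.0322  0.0477]
(245, 217) [0.4599 0.0165 0.0831]
(213, 247) [0.3822 0.0996 0.0375]
(235, 185) [0.5516 0.0478 0.0299]
(196, 188) [0.5434 0.1564 0.01  ]
[197 166  16  16 198] [204.13636364 173.19191919] [0.5726 0.1272 0.0799] [0.5722 0.1271 0.0793]
[243 214   5   6  24] [245.         216.29166667] [0.4624 0.0166 0.0823] [0.4619 0.0166 0.0807]
```

View pics/crop0.png

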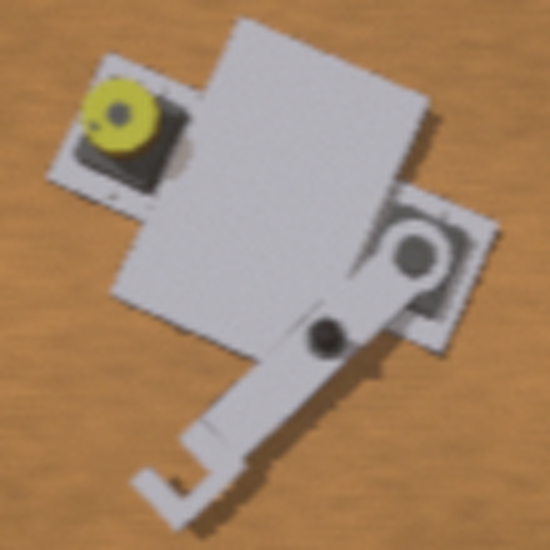

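Nut at (0.572, 0.127), pivot at about (0.507, -0.031), pin at (0.462, 0.017). That puts the fixture's y axis at 67.5° and the strap at about 1.16 rad. I'll move above the pin with the jaws across the strap.

{"api": "send_rows", "payload": {
  "moves": [
    {"x": -438,"y": -426,"z": 60,"wz": 29.4,"gripper": -1},
    {"x": -438,"y": -426,"z": 60,"wz": 29.4,"gripper": -1},
    {"x": -438,"y": -426,"z": 60,"wz": 29.4,"gripper": -1},
    {"x": -438,"y": -426,"z": 60,"wz": 29.4,"gripper": -1},
    {"x": -438,"y": -426,"z": 60,"wz": 29.4,"gripper": -1},
    {"x": -438,"y": -426,"z": 60,"wz": 29.4,"gripper": -1},
    {"x": -438,"y": -426,"z": 60,"wz": 29.4,"gripper": -1},
    {"x": -438,"y": -426,"z": 60,"wz": 29.4,"gripper": -1}
  ]
}}

```text
invalid input at $.moves[0]: expected keys x, y, z, wx, wy, wz, gripper
```

```bash
cat >> h.py <<'E'
def yawy(): 
    y=rot(bot.state()["ee_rot"]).apply([0,1,0]);return np.degrees(np.arctan2(y[1],y[0]))
def rep(*pts):
    s=bot.state();print("t",round(s["t"],2),"pos",s["position"].round(4),"yaw_y",yawy().round(1),"z",rot(s["ee_rot"]).apply([0,0,1]).round(3),"q",np.round(s["qpos"],2),"F",s["force"].round(1),"T",s["ft_torque"].round(2),"gap",round(s["finger_gap"],3))
    for p in pts: print("to",p,totool(p).round(1))
E
python3 -c "
from h import *
rep([.462,.0166,.062])"
```

```text
t 0.1 pos [0.1641 0.5505 0.2445] yaw_y 73.4 z [-0.001 -0.002 -1.   ] q [1.17 0.38 0.08 1.27 0.   1.46] F [0.3 0.6 0.2] T [ 0.03 -0.02 -0.  ] gap 0.998
to [0.462, 0.0166, 0.062] [-438.1 -426.2  183.2]
```

{"api": "send_rows", "payload": {
  "moves": [
    {"x": -438,"y": -426,"z": 60,"wx": 0,"wy": 0,"wz": 29.4,"gripper": -1},
    {"x": -438,"y": -426,"z": 60,"wx": 0,"wy": 0,"wz": 29.4,"gripper": -1},
    {"x": -438,"y": -426,"z": 60,"wx": 0,"wy": 0,"wz": 29.4,"gripper": -1},
    {"x": -438,"y": -426,"z": 60,"wx": 0,"wy": 0,"wz": 29.4,"gripper": -1},
    {"x": -438,"y": -426,"z": 60,"wx": 0,"wy": 0,"wz": 29.4,"gripper": -1},
    {"x": -438,"y": -426,"z": 60,"wx": 0,"wy": 0,"wz": 29.4,"gripper": -1},
    {"x": -438,"y": -426,"z": 60,"wx": 0,"wy": 0,"wz": 29.4,"gripper": -1},
    {"x": -438,"y": -426,"z": 60,"wx": 0,"wy": 0,"wz": 29.4,"gripper": -1}
  ]
}}

```text
t: 1.1
position: [0.4071, 0.1146, 0.1961]
ee_rot: [0.0, 0.391, 0.92, -0.001]
force: [0.9, 1.0, 0.2]
finger_gap: 1.0
```

```bash
python3 -c "
from h import *
rep([.462,.0166,.062])"
```

```text
t 1.1 pos [0.4071 0.1146 0.1961] yaw_y 44.0 z [-0.001 -0.001 -1.   ] q [ 0.13  0.1  -0.41  1.06 -0.    0.93] F [0.9 1.  0.2] T [ 0.04 -0.09  0.01] gap 1.0
to [0.462, 0.0166, 0.062] [-108.5  -28.3  134.2]
```

{"api": "send_rows", "payload": {
  "moves": [
    {"x": -60,"y": -16,"z": 30,"wx": 0,"wy": 0,"wz": 0,"gripper": -1},
    {"x": -108.5,"y": -28,"z": 45,"wx": 0,"wy": 0,"wz": 0,"gripper": -1},
    {"x": -108.5,"y": -28,"z": 60,"wx": 0,"wy": 0,"wz": 0,"gripper": -1},
    {"x": -108.5,"y": -28,"z": 95,"wx": 0,"wy": 0,"wz": 0,"gripper": -1},
    {"x": -108.5,"y": -28,"z": 120,"wx": 0,"wy": 0,"wz": 0,"gripper": -1},
    {"x": -108.5,"y": -28,"z": 133,"wx": 0,"wy": 0,"wz": 0,"gripper": -1},
    {"x": -108.5,"y": -28,"z": 133,"wx": 0,"wy": 0,"wz": 0,"gripper": 0},
    {"x": -108.5,"y": -28,"z": 133,"wx": 0,"wy": 0,"wz": 0,"gripper": 1}
  ]
}}

```text
t: 2.1
position: [0.463, 0.0169, 0.064]
ee_rot: [0.001, 0.391, 0.921, -0.001]
force: [0.9, -0.5, -0.2]
finger_gap: 0.602
```

{"api": "send_rows", "payload": {
  "moves": [
    {"x": 0,"y": 0,"z": 0,"wx": 0,"wy": 0,"wz": 0,"gripper": 1},
    {"x": 0,"y": 0,"z": 0,"wx": 0,"wy": 0,"wz": 0,"gripper": 1},
    {"x": 0,"y": 0,"z": 0,"wx": 0,"wy": 0,"wz": 0,"gripper": 1},
    {"x": 0,"y": 0,"z": 0,"wx": 0,"wy": 0,"wz": 0,"gripper": 1}
  ]
}}

```text
t: 2.6
position: [0.4639, 0.0169, 0.065]
ee_rot: [0.002, 0.391, 0.921, -0.0]
force: [-1.1, 0.7, 6.1]
finger_gap: 0.145
```

```bash
python3 - <<'E'
from h import *
rep()
s=bot.state();P=np.array([.507,-.031]);p=s["position"]
print("pin-pivot",p[:2]-P,np.linalg.norm(p[:2]-P))
n=np.array([.572,.127]);u=(n-P)/np.linalg.norm(n-P)
r=p[:2]-P;a0=np.arctan2(r[1],r[0]);a1=np.arctan2(u[1],u[0]);print("angle",a0-a1)
for a in np.linspace(a0,a1,9)[1:]:
    q=[*(P+.065*np.array([np.cos(a),np.sin(a)])),p[2]];print(totool(q).round(1),np.degrees(a0-a).round(1))
im,d=snapshot("top");x=im[130:270,170:310];cv2.imwrite("pics/grip.png",cv2.resize(x,None,fx=4,fy=4))
E
```

```text
t 2.6 pos [0.4639 0.0169 0.065 ] yaw_y 44.0 z [ 0.003 -0.002 -1.   ] q [-0.1   0.3  -0.53  0.73 -0.    0.7 ] F [-1.1  0.7  6.1] T [0.12 0.12 0.04] gap 0.145
pin-pivot [-0.04305743  0.0479034 ] 0.06441023243471838
angle 1.1224617551432525
[-0.4  9.1  0. ] 8.0
[-2.6 17.9  0. ] 16.1
[-6.  26.4  0. ] 24.1
[-10.6  34.2   0.1] 32.2
[-16.3  41.4   0.1] 40.2
[-22.8  47.7   0.1] 48.2
[-30.2  53.    0.2] 56.3
[-38.3  57.2   0.2] 64.3
```

View pics/grip.png

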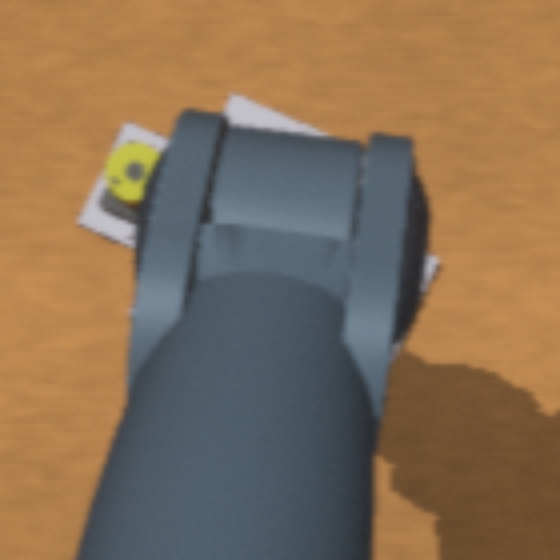

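The arm hides the pin in this view. The opening of 0.145 (about 12 mm) agrees with a gripped 14 mm pin, so I'll follow the arc to home.

{"api": "send_rows", "payload": {
  "moves": [
    {"x": -0.4,"y": 9.1,"z": 0,"wx": 0,"wy": 0,"wz": 8,"gripper": 1},
    {"x": -2.6,"y": 17.9,"z": 0,"wx": 0,"wy": 0,"wz": 16,"gripper": 1},
    {"x": -6,"y": 26.4,"z": 0,"wx": 0,"wy": 0,"wz": 24,"gripper": 1},
    {"x": -10.6,"y": 34.2,"z": 0,"wx": 0,"wy": 0,"wz": 32,"gripper": 1},
    {"x": -16.3,"y": 41.4,"z": 0,"wx": 0,"wy": 0,"wz": 40,"gripper": 1},
    {"x": -22.8,"y": 47.7,"z": 0,"wx": 0,"wy": 0,"wz": 48,"gripper": 1},
    {"x": -30.2,"y": 53,"z": 0,"wx": 0,"wy": 0,"wz": 56,"gripper": 1},
    {"x": -38.3,"y": 57.2,"z": 0,"wx": 0,"wy": 0,"wz": 64,"gripper": 1}
  ]
}}

```text
t: 3.65
position: [0.53, 0.0323, 0.065]
ee_rot: [-0.002, 0.82, 0.572, 0.001]
force: [-4.1, 10.0, 5.4]
finger_gap: 0.141
```

```bash
python3 - <<'E'
from h import *
rep([.507+.065*.383,-.031+.065*.924,.065])
p=bot.state()["position"][:2]-[.507,-.031];print(np.hypot(*p),np.degrees(np.arctan2(p[1],p[0])))
E
```

```text
t 3.65 pos [0.53   0.0323 0.065 ] yaw_y -20.2 z [-0.     0.006 -1.   ] q [-0.06  0.42 -0.35  0.8   0.01  1.86] F [-4.1 10.   5.4] T [ 1.6   0.78 -0.28] gap 0.141
to [0.531895, 0.029060000000000002, 0.065] [-2.3  2.9 -0. ]
0.06730054770464414 70.04894134983849
```

{"api": "send_rows", "payload": {
  "moves": [
    {"x": -1.5,"y": 2,"z": 0,"wx": 0,"wy": 0,"wz": 2,"gripper": 1},
    {"x": -2,"y": 4,"z": 0,"wx": 0,"wy": 0,"wz": 3,"gripper": 1},
    {"x": -2,"y": 6,"z": 0,"wx": 0,"wy": 0,"wz": 3,"gripper": 1},
    {"x": -2,"y": 6,"z": 0,"wx": 0,"wy": 0,"wz": 3,"gripper": 1},
    {"x": -2,"y": 6,"z": 0,"wx": 0,"wy": 0,"wz": 3,"gripper": 1},
    {"x": -2,"y": 6,"z": 0,"wx": 0,"wy": 0,"wz": 3,"gripper": 1}
  ]
}}

```text
t: 4.4
position: [0.5325, 0.0313, 0.065]
ee_rot: [-0.006, 0.834, 0.551, 0.002]
force: [-4.9, 9.4, 6.1]
finger_gap: 0.142
```

```bash
python3 - <<'E'
from h import *
rep([.507+.065*.383,-.031+.065*.924,.065])
p=bot.state()["position"][:2]-[.507,-.031];print(np.hypot(*p),np.degrees(np.arctan2(p[1],p[0])))
E
```

```text
t 4.4 pos [0.5325 0.0313 0.065 ] yaw_y -23.1 z [-0.004  0.012 -1.   ] q [-0.07  0.42 -0.34  0.81  0.01  1.91] F [-4.9  9.4  6.1] T [ 1.45  0.92 -0.23] gap 0.142
to [0.531895, 0.029060000000000002, 0.065] [-2.3  0.3 -0. ]
0.06731341843491355 67.70845876624729
```

{"api": "send_rows", "payload": {
  "moves": [
    {"x": 0,"y": 0,"z": 0,"wx": 0,"wy": 0,"wz": 0,"gripper": -1},
    {"x": 0,"y": 0,"z": 0,"wx": 0,"wy": 0,"wz": 0,"gripper": -1},
    {"x": 0,"y": 0,"z": 0,"wx": 0,"wy": 0,"wz": 0,"gripper": -1},
    {"x": 0,"y": 0,"z": 0,"wx": 0,"wy": 0,"wz": 0,"gripper": -1},
    {"x": 0,"y": 0,"z": -40,"wx": 0,"wy": 0,"wz": 0,"gripper": -1},
    {"x": 0,"y": 0,"z": -90,"wx": 0,"wy": 0,"wz": 0,"gripper": -1},
    {"x": 0,"y": 0,"z": -130,"wx": 0,"wy": 0,"wz": -5,"gripper": -1},
    {"x": 0,"y": 0,"z": -140,"wx": 0,"wy": 0,"wz": -10,"gripper": -1}
  ]
}}

```text
t: 5.4
position: [0.5352, 0.0293, 0.2084]
ee_rot: [-0.004, 0.782, 0.623, 0.004]
force: [0.5, -0.3, -1.2]
finger_gap: 0.999
```

{"api": "send_rows", "payload": {
  "moves": [
    {"x": 0,"y": 0,"z": 0,"wx": 0,"wy": 0,"wz": -10,"gripper": -1},
    {"x": 0,"y": 0,"z": 0,"wx": 0,"wy": 0,"wz": -20,"gripper": -1},
    {"x": 0,"y": 0,"z": 0,"wx": 0,"wy": 0,"wz": -30,"gripper": -1},
    {"x": 0,"y": 0,"z": 0,"wx": 0,"wy": 0,"wz": -40,"gripper": -1},
    {"x": 0,"y": 0,"z": 0,"wx": 0,"wy": 0,"wz": -50,"gripper": -1},
    {"x": 0,"y": 0,"z": 0,"wx": 0,"wy": 0,"wz": -60,"gripper": -1},
    {"x": 0,"y": 0,"z": 0,"wx": 0,"wy": 0,"wz": -70,"gripper": -1},
    {"x": 0,"y": 0,"z": 0,"wx": 0,"wy": 0,"wz": -80,"gripper": -1}
  ]
}}

```text
t: 6.4
position: [0.5352, 0.0292, 0.2084]
ee_rot: [-0.0, 0.196, 0.981, 0.006]
force: [-0.1, -0.6, -0.2]
finger_gap: 0.998
```

{"api": "send_rows", "payload": {
  "moves": [
    {"x": 0,"y": 0,"z": 0,"wx": 0,"wy": 0,"wz": -10,"gripper": -1},
    {"x": 0,"y": 0,"z": 0,"wx": 0,"wy": 0,"wz": -20,"gripper": -1},
    {"x": 0,"y": 0,"z": 0,"wx": 0,"wy": 0,"wz": -30,"gripper": -1},
    {"x": 0,"y": 0,"z": 0,"wx": 0,"wy": 0,"wz": -40,"gripper": -1},
    {"x": 0,"y": 0,"z": 0,"wx": 0,"wy": 0,"wz": -50,"gripper": -1},
    {"x": 0,"y": 0,"z": 0,"wx": 0,"wy": 0,"wz": -60,"gripper": -1},
    {"x": 0,"y": 0,"z": 0,"wx": 0,"wy": 0,"wz": -70,"gripper": -1},
    {"x": 0,"y": 0,"z": 0,"wx": 0,"wy": 0,"wz": -80,"gripper": -1}
  ]
}}

```text
t: 7.4
position: [0.5352, 0.029, 0.2083]
ee_rot: [0.004, -0.482, 0.876, 0.004]
force: [-0.0, -0.4, -0.0]
finger_gap: 0.996
```

{"api": "send_rows", "payload": {
  "moves": [
    {"x": 0,"y": 0,"z": 0,"wx": 0,"wy": 0,"wz": -10,"gripper": -1},
    {"x": 0,"y": 0,"z": 0,"wx": 0,"wy": 0,"wz": -20,"gripper": -1},
    {"x": 0,"y": 0,"z": 0,"wx": 0,"wy": 0,"wz": -30,"gripper": -1},
    {"x": 0,"y": 0,"z": 0,"wx": 0,"wy": 0,"wz": -40,"gripper": -1},
    {"x": 0,"y": 0,"z": 0,"wx": 0,"wy": 0,"wz": -50,"gripper": -1},
    {"x": 0,"y": 0,"z": 0,"wx": 0,"wy": 0,"wz": -60,"gripper": -1},
    {"x": 0,"y": 0,"z": 0,"wx": 0,"wy": 0,"wz": -70,"gripper": -1},
    {"x": 0,"y": 0,"z": 0,"wx": 0,"wy": 0,"wz": -80,"gripper": -1}
  ]
}}

```text
t: 8.4
position: [0.5352, 0.0288, 0.2083]
ee_rot: [-0.005, 0.934, -0.358, -0.001]
force: [0.1, 0.6, -0.1]
finger_gap: 0.999
```

```bash
python3 - <<'E'
from h import *
rep([.5722,.127,.062])
im,d=snapshot("side");cv2.imwrite("pics/side1.png",cv2.resize(im[130:230,180:310],None,fx=5,fy=5,interpolation=cv2.INTER_CUBIC))
W=world("side",d);m=np.zeros(d.shape,bool);m[130:230,180:310]=1
hsv=cv2.cvtColor(im,cv2.COLOR_BGR2HSV)
y=m&(hsv[...,0]>22)&(hsv[...,0]<36)&(hsv[...,1]>140)&(W[...,2]>.05)&(W[...,2]<.09)
q=W[y];print(len(q),q.min(0),q.max(0))
E
```

```text
t 8.4 pos [0.5352 0.0288 0.2083] yaw_y -132.0 z [ 0.002  0.011 -1.   ] q [-0.07  0.31 -0.11  1.15  0.01 -2.48] F [ 0.1  0.6 -0.1] T [-0.06  0.06 -0.  ] gap 0.999
to [0.5722, 0.127, 0.062] [-37.4 -96.3 147.4]
21 [0.55733856 0.11490033 0.07795345] [0.58919128 0.14006093 0.08130733]
```

View pics/side1.png

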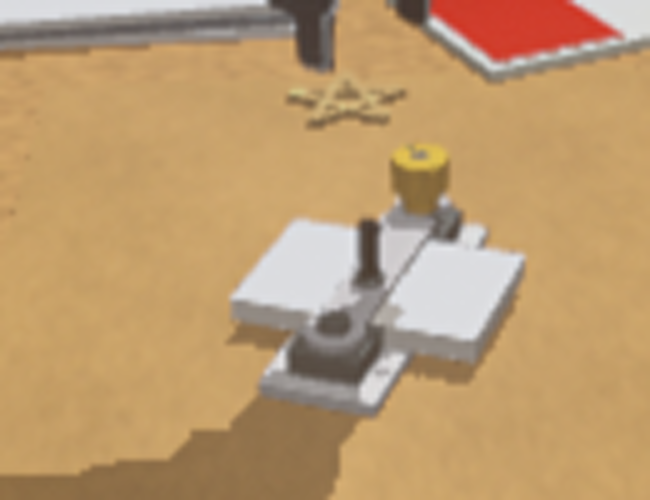

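The strap lies along the fixture and under the nut, with the pin on the line from pivot to stud. Next I go down on the nut with the jaws open and grip it.

{"api": "send_rows", "payload": {
  "moves": [
    {"x": -20,"y": -50,"z": 20,"wx": 0,"wy": 0,"wz": 0,"gripper": -1},
    {"x": -37.4,"y": -96.3,"z": 40,"wx": 0,"wy": 0,"wz": 0,"gripper": -1},
    {"x": -37.4,"y": -96.3,"z": 60,"wx": 0,"wy": 0,"wz": 0,"gripper": -1},
    {"x": -37.4,"y": -96.3,"z": 90,"wx": 0,"wy": 0,"wz": 0,"gripper": -1},
    {"x": -37.4,"y": -96.3,"z": 120,"wx": 0,"wy": 0,"wz": 0,"gripper": -1},
    {"x": -37.4,"y": -96.3,"z": 140,"wx": 0,"wy": 0,"wz": 0,"gripper": -1},
    {"x": -37.4,"y": -96.3,"z": 147,"wx": 0,"wy": 0,"wz": 0,"gripper": -1},
    {"x": -37.4,"y": -96.3,"z": 147,"wx": 0,"wy": 0,"wz": 0,"gripper": -1}
  ]
}}

```text
t: 9.45
position: [0.5718, 0.127, 0.0623]
ee_rot: [-0.005, 0.934, -0.357, -0.001]
force: [-0.7, 0.6, -0.4]
finger_gap: 0.997
```

```bash
python3 - <<'E'
from h import *
rep([.5722,.127,.061])
E
```

```text
t 9.45 pos [0.5718 0.127  0.0623] yaw_y -131.9 z [ 0.002  0.011 -1.   ] q [ 0.1   0.51 -0.2   0.85  0.01 -2.31] F [-0.7  0.6 -0.4] T [ 0.03 -0.03  0.04] gap 0.997
to [0.5722, 0.127, 0.061] [ 0.3 -0.3  1.3]
```

{"api": "send_rows", "payload": {
  "moves": [
    {"x": 0,"y": 0,"z": 0,"wx": 0,"wy": 0,"wz": 0,"gripper": 1},
    {"x": 0,"y": 0,"z": 0,"wx": 0,"wy": 0,"wz": 0,"gripper": 1},
    {"x": 0,"y": 0,"z": 0,"wx": 0,"wy": 0,"wz": 0,"gripper": 1},
    {"x": 0,"y": 0,"z": 0,"wx": 0,"wy": 0,"wz": 0,"gripper": 1},
    {"x": 0,"y": 0,"z": 0,"wx": 0,"wy": 0,"wz": 0,"gripper": 1},
    {"x": 0,"y": 0,"z": 0,"wx": 0,"wy": 0,"wz": 0,"gripper": 1}
  ]
}}

```text
t: 10.2
position: [0.5749, 0.1294, 0.0646]
ee_rot: [-0.009, 0.934, -0.357, 0.001]
force: [2.4, 6.0, 3.6]
finger_gap: 0.451
```

```bash
python3 - <<'E'
from h import *
rep()
E
```

```text
t 10.2 pos [0.5749 0.1294 0.0646] yaw_y -131.8 z [ 0.008  0.016 -1.   ] q [ 0.11  0.51 -0.2   0.85  0.01 -2.31] F [2.4 6.  3.6] T [ 1.08 -0.45  0.02] gap 0.451
```

The nut is gripped (opening about 38 mm for the 40 mm head). Now turning it clockwise in stages.

{"api": "send_rows", "payload": {
  "moves": [
    {"x": 0,"y": 0,"z": 0.1,"wx": 0,"wy": 0,"wz": 8,"gripper": 1},
    {"x": 0,"y": 0,"z": 0.2,"wx": 0,"wy": 0,"wz": 16,"gripper": 1},
    {"x": 0,"y": 0,"z": 0.3,"wx": 0,"wy": 0,"wz": 24,"gripper": 1},
    {"x": 0,"y": 0,"z": 0.4,"wx": 0,"wy": 0,"wz": 32,"gripper": 1},
    {"x": 0,"y": 0,"z": 0.5,"wx": 0,"wy": 0,"wz": 40,"gripper": 1},
    {"x": 0,"y": 0,"z": 0.6,"wx": 0,"wy": 0,"wz": 48,"gripper": 1},
    {"x": 0,"y": 0,"z": 0.8,"wx": 0,"wy": 0,"wz": 56,"gripper": 1},
    {"x": 0,"y": 0,"z": 0.9,"wx": 0,"wy": 0,"wz": 64,"gripper": 1}
  ]
}}

```text
t: 11.2
position: [0.5732, 0.129, 0.0638]
ee_rot: [0.006, -0.601, 0.799, 0.004]
force: [-4.7, -0.1, 3.4]
finger_gap: 0.449
```

```bash
python3 - <<'E'
from h import *
rep()
E
```

```text
t 11.2 pos [0.5732 0.129  0.0638] yaw_y 163.9 z [ 0.005  0.015 -1.   ] q [ 0.11  0.51 -0.2   0.85  0.01 -1.18] F [-4.7 -0.1  3.4] T [-0.31  0.83  0.08] gap 0.449
```

{"api": "send_rows", "payload": {
  "moves": [
    {"x": 0,"y": 0,"z": 0.1,"wx": 0,"wy": 0,"wz": 6,"gripper": 1},
    {"x": 0,"y": 0,"z": 0.2,"wx": 0,"wy": 0,"wz": 12,"gripper": 1},
    {"x": 0,"y": 0,"z": 0.3,"wx": 0,"wy": 0,"wz": 18,"gripper": 1},
    {"x": 0,"y": 0,"z": 0.4,"wx": 0,"wy": 0,"wz": 24,"gripper": 1},
    {"x": 0,"y": 0,"z": 0.5,"wx": 0,"wy": 0,"wz": 30,"gripper": 1},
    {"x": 0,"y": 0,"z": 0.5,"wx": 0,"wy": 0,"wz": 36,"gripper": 1},
    {"x": 0,"y": 0,"z": 0.6,"wx": 0,"wy": 0,"wz": 42,"gripper": 1},
    {"x": 0,"y": 0,"z": 0.7,"wx": 0,"wy": 0,"wz": 48,"gripper": 1}
  ]
}}

```text
t: 12.2
position: [0.5719, 0.1298, 0.0632]
ee_rot: [0.003, -0.223, 0.975, 0.007]
force: [-3.0, 2.8, 2.4]
finger_gap: 0.448
```

{"api": "send_rows", "payload": {
  "moves": [
    {"x": 0,"y": 0,"z": 0.1,"wx": 0,"wy": 0,"wz": 4,"gripper": 1},
    {"x": 0,"y": 0,"z": 0.1,"wx": 0,"wy": 0,"wz": 8,"gripper": 1},
    {"x": 0,"y": 0,"z": 0.2,"wx": 0,"wy": 0,"wz": 12,"gripper": 1},
    {"x": 0,"y": 0,"z": 0.2,"wx": 0,"wy": 0,"wz": 16,"gripper": 1},
    {"x": 0,"y": 0,"z": 0.3,"wx": 0,"wy": 0,"wz": 20,"gripper": 1},
    {"x": 0,"y": 0,"z": 0.3,"wx": 0,"wy": 0,"wz": 24,"gripper": 1}
  ]
}}

```text
t: 12.95
position: [0.5716, 0.1305, 0.063]
ee_rot: [0.001, -0.015, 1.0, 0.009]
force: [-0.2, 3.5, -2.4]
finger_gap: 0.449
```

```bash
python3 - <<'E'
from h import *
rep()
E
```

```text
t 12.95 pos [0.5716 0.1305 0.063 ] yaw_y 91.7 z [ 0.003  0.017 -1.   ] q [ 0.11  0.51 -0.21  0.85  0.02  0.08] F [-0.2  3.5 -2.4] T [0.22 0.13 0.1 ] gap 0.449
```

{"api": "send_rows", "payload": {
  "moves": [
    {"x": 0,"y": 0,"z": 0.1,"wx": 0,"wy": 0,"wz": 4,"gripper": 1},
    {"x": 0,"y": 0,"z": 0.1,"wx": 0,"wy": 0,"wz": 8,"gripper": 1},
    {"x": 0,"y": 0,"z": 0.2,"wx": 0,"wy": 0,"wz": 12,"gripper": 1},
    {"x": 0,"y": 0,"z": 0.2,"wx": 0,"wy": 0,"wz": 16,"gripper": 1},
    {"x": 0,"y": 0,"z": 0.3,"wx": 0,"wy": 0,"wz": 20,"gripper": 1},
    {"x": 0,"y": 0,"z": 0.3,"wx": 0,"wy": 0,"wz": 24,"gripper": 1}
  ]
}}

```text
t: 13.7
position: [0.5719, 0.1315, 0.063]
ee_rot: [0.0, 0.192, 0.981, 0.009]
force: [1.0, 2.3, -1.5]
finger_gap: 0.449
```

```bash
python3 - <<'E'
from h import *
rep()
E
```

```text
t 13.7 pos [0.5719 0.1315 0.063 ] yaw_y 67.9 z [ 0.004  0.018 -1.   ] q [ 0.11  0.51 -0.21  0.85  0.02  0.49] F [ 1.   2.3 -1.5] T [ 0.3  -0.26  2.  ] gap 0.449
```

{"api": "send_rows", "payload": {
  "moves": [
    {"x": 0,"y": 0,"z": 0.1,"wx": 0,"wy": 0,"wz": 4,"gripper": 1},
    {"x": 0,"y": 0,"z": 0.1,"wx": 0,"wy": 0,"wz": 8,"gripper": 1},
    {"x": 0,"y": 0,"z": 0.2,"wx": 0,"wy": 0,"wz": 12,"gripper": 1},
    {"x": 0,"y": 0,"z": 0.2,"wx": 0,"wy": 0,"wz": 16,"gripper": 1}
  ]
}}

```text
t: 14.2
position: [0.5706, 0.1331, 0.063]
ee_rot: [-0.002, 0.325, 0.946, 0.01]
force: [-3.8, 4.0, -0.8]
finger_gap: 0.451
```

```bash
python3 - <<'E'
from h import *
rep()
E
```

```text
t 14.2 pos [0.5706 0.1331 0.063 ] yaw_y 52.1 z [ 0.002  0.021 -1.   ] q [ 0.11  0.51 -0.21  0.85  0.02  0.77] F [-3.8  4.  -0.8] T [0.62 0.68 1.75] gap 0.451
```

Torque rose from 0.1 to 2.0 N m near yaw 68°, and the grip then slipped, so the nut has bottomed. I'll hold briefly, then back off about 92° (2° extra for take-up), raising the tool 1.25 mm.

{"api": "send_rows", "payload": {
  "moves": [
    {"x": 0,"y": 0,"z": 0,"wx": 0,"wy": 0,"wz": 2,"gripper": 1},
    {"x": 0,"y": 0,"z": 0,"wx": 0,"wy": 0,"wz": 2,"gripper": 1},
    {"x": 0,"y": 0,"z": 0,"wx": 0,"wy": 0,"wz": 2,"gripper": 1},
    {"x": 0,"y": 0,"z": 0,"wx": 0,"wy": 0,"wz": 2,"gripper": 1}
  ]
}}

```text
t: 14.7
position: [0.571, 0.133, 0.0631]
ee_rot: [-0.002, 0.341, 0.94, 0.01]
force: [1.1, 0.0, -2.1]
finger_gap: 0.449
```

```bash
python3 - <<'E'
from h import *
rep()
E
```

```text
t 14.7 pos [0.571  0.133  0.0631] yaw_y 50.1 z [ 0.003  0.021 -1.   ] q [ 0.11  0.51 -0.21  0.85  0.02  0.81] F [ 1.1  0.  -2.1] T [-0.34 -0.38  1.79] gap 0.449
```

{"api": "send_rows", "payload": {
  "moves": [
    {"x": 0,"y": 0,"z": -0.1,"wx": 0,"wy": 0,"wz": -6,"gripper": 1},
    {"x": 0,"y": 0,"z": -0.2,"wx": 0,"wy": 0,"wz": -12,"gripper": 1},
    {"x": 0,"y": 0,"z": -0.3,"wx": 0,"wy": 0,"wz": -18,"gripper": 1},
    {"x": 0,"y": 0,"z": -0.4,"wx": 0,"wy": 0,"wz": -24,"gripper": 1},
    {"x": 0,"y": 0,"z": -0.5,"wx": 0,"wy": 0,"wz": -30,"gripper": 1},
    {"x": 0,"y": 0,"z": -0.5,"wx": 0,"wy": 0,"wz": -36,"gripper": 1},
    {"x": 0,"y": 0,"z": -0.6,"wx": 0,"wy": 0,"wz": -42,"gripper": 1},
    {"x": 0,"y": 0,"z": -0.7,"wx": 0,"wy": 0,"wz": -48,"gripper": 1}
  ]
}}

```text
t: 15.7
position: [0.5704, 0.1306, 0.0636]
ee_rot: [0.001, -0.07, 0.998, 0.008]
force: [-0.4, -6.2, -1.2]
finger_gap: 0.449
```

```bash
python3 - <<'E'
from h import *
rep()
E
```

```text
t 15.7 pos [0.5704 0.1306 0.0636] yaw_y 98.0 z [ 0.001  0.016 -1.   ] q [ 0.11  0.51 -0.21  0.85  0.02 -0.03] F [-0.4 -6.2 -1.2] T [-1.35 -0.   -0.03] gap 0.449
```

{"api": "send_rows", "payload": {
  "moves": [
    {"x": 0,"y": 0,"z": -0.1,"wx": 0,"wy": 0,"wz": -8,"gripper": 1},
    {"x": 0,"y": 0,"z": -0.2,"wx": 0,"wy": 0,"wz": -16,"gripper": 1},
    {"x": 0,"y": 0,"z": -0.3,"wx": 0,"wy": 0,"wz": -24,"gripper": 1},
    {"x": 0,"y": 0,"z": -0.4,"wx": 0,"wy": 0,"wz": -32,"gripper": 1},
    {"x": 0,"y": 0,"z": -0.5,"wx": 0,"wy": 0,"wz": -40,"gripper": 1},
    {"x": 0,"y": 0,"z": -0.6,"wx": 0,"wy": 0,"wz": -43.5,"gripper": 1},
    {"x": 0,"y": 0,"z": -0.6,"wx": 0,"wy": 0,"wz": -43.5,"gripper": 1},
    {"x": 0,"y": 0,"z": -0.6,"wx": 0,"wy": 0,"wz": -43.5,"gripper": 1}
  ]
}}

```text
t: 16.7
position: [0.5713, 0.1286, 0.0643]
ee_rot: [0.004, -0.432, 0.902, 0.005]
force: [3.8, -4.8, -3.5]
finger_gap: 0.446
```

```bash
python3 - <<'E'
from h import *
rep()
im,d=snapshot("side");cv2.imwrite("pics/side2.png",cv2.resize(im[90:230,180:310],None,fx=4,fy=4,interpolation=cv2.INTER_CUBIC))
rep()
E
```

```text
t 16.7 pos [0.5713 0.1286 0.0643] yaw_y 141.1 z [ 0.003  0.013 -1.   ] q [ 0.11  0.51 -0.2   0.85  0.01 -0.79] F [ 3.8 -4.8 -3.5] T [-1.02 -0.51  0.01] gap 0.446
t 16.75 pos [0.5713 0.1286 0.0643] yaw_y 141.1 z [ 0.003  0.013 -1.   ] q [ 0.11  0.51 -0.2   0.85  0.01 -0.79] F [ 2.8 -4.5 -3.6] T [-1.03 -0.59  0.07] gap 0.453
```

View pics/side2.png

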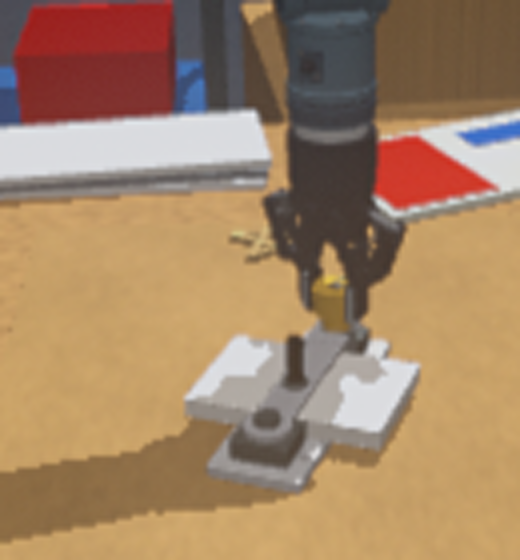

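The strap is home: its pin top is at pixel (254,174), the same as before the nut was turned. The jaws hold the nut head. I'm handing in.

```bash
python3 - <<'E'
from h import *
workorder.hand_in(); rep()
E
```

```text
the job is handed in; nothing more can be done
the job is handed in; nothing more can be done
```

The strap is home, the nut was screwed down until it bottomed out, and it is now backed off about a quarter turn with the gripper still holding it. I handed the job in at about 16.8 s; no verdict is reported.

- **Strap:** I gripped the handle pin and swung it about 1.1 rad to its stop. The pin's measured direction was 67.7°, against a home line of 67.5°. In the side view the pin top stayed at pixel (254,174) before and after the nut was turned.
- **Bottoming:** I turned the nut clockwise in one grip. The torque rose from 0.1 to about 2 N m after roughly 155–160° of turning. The fingers then slipped about 18° on the nut against the stop, and I held it there for 0.5 s.
- **Back-off:** the tool turned back 91.0° from its yaw at the stop. The torque stayed near zero, so the nut should stand at about 1.57 rad. This comes from the tool's yaw, because the gripper hid the index dimple and I could not see the nut's angle directly.
- **Grip:** the opening was 0.45, about 38 mm for the 40 mm head. The tool was about 3 mm off my estimate of the nut's axis, well inside the 30 mm limit.
- **Bystanders:** the arm's path stayed clear of the can, star and wrench. I did not measure their positions again at the end.

One disagreement: the pivot I measured was about 2 mm off, giving a pin radius of 67 mm instead of 65 mm. I therefore relied on feeling the stop and on the picture for the strap's home position.

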